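Index the vial-filling turntable by one hole

TASK

The vial under the tablet funnel is full. With a fingertip, press in the green spring plunger on the rim of the filling turntable and turn the table anticlockwise (seen from above) to the next hole, then let the plunger spring back up so that it locks there with the next, empty vial under the funnel. Leave all vials standing in their pockets and do not shift the things around the turntable; nothing is to be picked up.

Things in the scene. Friction and masses are not known exactly. Their poses are not given: they have to be found in the camera images.
- turntable (a joint): angle of the turning table in rad about its vertical axis: 0 at the start (plunger locked in its first hole), growing anticlockwise seen from above; the holes are 60 degrees (1.047 rad) apart. Bearing drag about 0.12 N m. It turns only while the plunger is pressed in or its pin is out of a hole; locked, it has under 1 degree of play
- plunger (a joint): how far the indexing plunger is pressed in (straight down), in m: 0 is up, 0.012 fully in against its stop. A spring always pushes it up: about 4 N at the start of the stroke, 10 N fully in. Pressed in by 9 mm or more its pin is clear of the hole and the table turns; let go between holes, the pin rides under the index plate (plunger stays about 9 mm in) and springs up by itself when the next hole comes; its tapered end draws the table the last 4 mm or so into line
- plunger_cap (a point): centre of the flat top of the plunger's round green cap, 40 mm across and 9.5 mm thick, standing on a steel bush on an ear at the rim of the white turning table; 102 mm above the counter when up, 90 mm when pressed in. It lies 135 mm from the turning axis, midway between two vial pockets (nearest vial centre 75 mm away), and travels round with the table. A fingertip pressed on it drives the table round by friction as well
- hub (a point): point on the vertical turning axis, on top of the small steel hub in the middle of the white turning table (table 224 mm across, its top 66 mm above the counter)
- spout (a point): lower end of the fixed steel funnel's spout, 140 mm above the counter and 85 mm from the turning axis; the funnel above it is 90 mm across and reaches to 219 mm, on a post beyond the table's rim (192 mm from the axis, 18 mm thick, 210 mm tall)
- base: the filling turntable's fixed round foot, 330 mm across, with the aluminium index plate (top 50 mm above the counter, six holes 19 mm wide, 135 mm from the axis, every 60 degrees) in which the plunger locks; origin on the counter under the turning axis, x points to the funnel's spout. At the start the plunger is in the hole at 150 degrees anticlockwise from x, so the next one is at 210 degrees
- vial_filled: open amber tablet vial, 33 mm across, 62 mm tall: filled vial that stands under the funnel at the start; loose in a grey pocket 12 mm deep, on the circle of 85 mm radius; origin at the centre of its underside, 66 mm above the counter, z up
- vial_earlier: open amber tablet vial, 33 mm across, 62 mm tall: filled vial one pocket ahead (anticlockwise) of the funnel at the start; loose in a grey pocket 12 mm deep, on the circle of 85 mm radius; origin at the centre of its underside, 66 mm above the counter, z up
- vial_next: open amber tablet vial, 33 mm across, 62 mm tall: empty vial one pocket before the funnel at the start (60 degrees clockwise of it, seen from above): the one to be brought under the funnel; loose in a grey pocket 12 mm deep, on the circle of 85 mm radius; origin at the centre of its underside, 66 mm above the counter, z up
- vial_later: open amber tablet vial, 33 mm across, 62 mm tall: empty vial two pockets before the funnel; loose in a grey pocket 12 mm deep, on the circle of 85 mm radius; origin at the centre of its underside, 66 mm above the counter, z up
- vial_last: open amber tablet vial, 33 mm across, 62 mm tall: empty vial opposite the funnel at the start; loose in a grey pocket 12 mm deep, on the circle of 85 mm radius; origin at the centre of its underside, 66 mm above the counter, z up
- stock_jar: white tablet jar with blue lid, 68 mm across, 105 mm tall; stands or lies beside the turntable, not part of the job; origin at the centre of its underside
- pump_bottle: teal lotion bottle with white pump head, 60 mm across, 171 mm tall; stands or lies beside the turntable, not part of the job; origin at the centre of its underside
- carton: white and teal medicine carton lying flat, 62 x 100 x 36 mm; stands or lies beside the turntable, not part of the job; origin at the centre of its underside
- spatula: steel tablet spatula with handle, lying flat, 190 mm long; stands or lies beside the turntable, not part of the job; origin at the centre of its underside
Mind the look-alikes: they are no part of the job. Leave any black, blue or purple look-alike of the vial_last alone.

How it is judged (in metres and radians):
On the way, in this order (a step that is already met when the one before it is completed fails the run):
1. the plunger is pressed in while the table is still at its first hole (value of joint plunger above 0.007 m and value of joint turntable between -0.12 and 0.12 rad), for 0.1 s.
2. the table has been turned one hole anticlockwise and the plunger has sprung up into that hole (value of joint turntable between 1.017 and 1.077 rad and value of joint plunger below 0.002 m), for 0.2 s.
At the end, for the whole second after the job is handed in: Table at rest one hole (60 degrees within 1.7) anticlockwise of its start, plunger up within 2 mm; vial_next under the spout within 7 mm; every vial upright (7 degrees) on its pocket floor (4 mm); jar, pump bottle, carton and spatula within 20 mm of their start (all of step 2 and velocity of joint turntable between -0.03 and 0.03 rad/s and horizontal distance between vial_next and spout below 0.007 m and angle between each of vial_filled, vial_earlier, vial_next, vial_later, vial_last's own z axis and vertical below 0.12 rad and height (world z) of vial_filled between 0.062 and 0.07 m and height (world z) of vial_earlier between 0.062 and 0.07 m and height (world z) of vial_next between 0.062 and 0.07 m and height (world z) of vial_later between 0.062 and 0.07 m and height (world z) of vial_last between 0.062 and 0.07 m and distance of each of stock_jar, pump_bottle, carton, spatula from where it was at the start of the episode below 0.02 m); the robot touches nothing.
It fails at once if the turntable is pressed or pushed with the arm or the gripper's body instead of the fingers (contact force between base and the arm above 3 N).
It fails at once if a vial is lifted out of its pocket or tipped (height (world z) of any of vial_filled, vial_earlier, vial_next, vial_later, vial_last above 0.078 m or angle between any of vial_filled, vial_earlier, vial_next, vial_later, vial_last's own z axis and vertical above 0.35 rad).
It fails at once if a thing beside the turntable is shifted, tipped or lifted (distance of any of stock_jar, pump_bottle, carton, spatula from where it was at the start of the episode above 0.03 m).
It fails at once if the table is turned the wrong way (more than 30 degrees clockwise) or on past the next hole (by more than 30 degrees) (value of joint turntable below -0.52 rad or value of joint turntable above 1.57 rad).
It also fails if it takes over 45 s, if anything falls off the work surface, if the arm or the gripper's body presses on something with over 40 N, if the wrist force passes 120 N, or if a joint passes its speed limit or range.

ROBOT

A 6-joint arm with a two-finger parallel gripper is mounted at the origin on the work surface. World frame = base frame: x ahead of the robot, y to its left, z up, the work surface at z = 0. Lengths are in mm, angles in rad, forces in N, time in s.
With the tool pointing down it reaches from about 325 to 900 mm from the base axis. Payload 6.1 kg.
Tool frame: the origin (TCP) lies at the very end of the fingers, on their centre line; the grasp point (between the pads) lies 19 mm behind it; z points along the fingers, y is the direction in which the jaws open and shut (so a half turn about z gives the same grasp; the last joint's range is limited). The gripper opens to 87 mm and grips with 3 to 60 N. Pads are 19 mm wide; open, the fingers measure 117 mm over their backs; the gripper's body (75 mm by 190 mm) begins 51 mm behind the grasp point.
Start: joints at [1.088, 0.22, 1.526, -0, 1.395, -0.126], TCP at [218.296, 585.63, 222.538] pointing down, gripper open.
Joint ranges: [-2.98, 2.98], [-0.91, 2.08], [0.09, 2.57], [-1.24, 4.39], [0.2, 2.65], [-2.68, 2.68]. Speed limits (rad/s): [2.57, 2.57, 3.01, 3.14, 3.14, 3.14].

INTERFACE

Orientations are given as a 3x3 rotation matrix whose columns are the frame's x, y, z axes.
In Python, from plant import manip, imaging, nets gives the robot as it stands.
- The arm moves only by the shell command python3 -m jog 'ROWS'. ROWS is JSON, a list of rows, each a list of 7 numbers: the shift along the tool's x, y, z in m, then the turn, a rotation vector about the tool's x, y, z in degrees, then the closure, from 0 (fully open) to 1 (shut). A call has 1 to 10 rows; each row shifts and turns the pose as measured when the row begins, along the tool's axes as they then stand; what a row does not reach is not made up. A row lasts 1/8 s, in which the tool goes at most 62.5 mm and 10.7 degrees, less where a joint would pass 70% of its speed; a pose out of reach is approached as far as the arm can. A call with a gripper value outside its range is refused whole. The fingers move at their own pace and stop on an object; the grip force is fixed at half the most. Time passes only in rows, so rows that do not move let the fingers close. It gives the time, the measured TCP pose, the force and the opening at its end, in the units of the state.
- manip.get_state(): the state, without advancing time (a new reading comes with each control period).
- imaging.read_camera(name): name is "scene" or "top" or "wrist"; returns a dict with "frame" (384x512x3 uint8, red, green, blue), "intrinsics" (3x3 intrinsics, pixels), "D" ([k1, k2, p1, p2, k3] as OpenCV has them; the pictures are not rectified), "xyz" and "rotation" of the camera in the world; the wrist camera has in their place "T_tool_cam" (4x4, takes a point from camera to tool coordinates, whose origin is the TCP and whose axes are the flange's). Camera axes: x right, y down, z forward; pixel columns grow to the right and rows downward; lengths in mm; the calibration is good to about 2 mm. A picture is of the moment at which its call begins: read the wrist's pose just before it. There is no depth.
- manip.hand_in(): hands the job in, once; it reports no verdict.
Trained networks look in the newest picture that a camera, given by its name, has taken for a name from the list of things; names that differ only in an ending like _2 or _b are one class to them, and where a whole thing is asked for, a point or a joint stands for the part that bears it (a point fixed in the world has none). Each returns a list of dicts, best first, with "score" (0 to 1); they miss things now and then, are a little off and sometimes report something else, mostly with a low value. They report only what shows in the picture. A call takes as long as a camera call. They do not tell look-alikes from the thing itself.
- nets.spot_in(query, camera): "location" ([x, y, z] in mm, in world coordinates, good to about 4 mm: the middle of the surface that is visible of it).
- nets.silhouettes(query, camera): "region" (384x512 bool, what is visible of it).
- nets.spot_point(query, camera): "location" ([x, y, z] in mm, in world coordinates, good to about 4 mm: a listed point, or the origin of a listed thing).
The state is a dict: "time": time; "joint_pos": joint angles; "qd": joint speeds; "joint_efforts": joint torques, N m; "tool_pos": TCP position; "tool_rot": TCP orientation; "ft_force": force on the tool from outside, world axes, zero at the start; "ft_torque": the same for the moment, N m; "grip_width": finger opening in mm.
Only numpy, scipy, OpenCV 4.12 (cv2) and the standard library are available. Lean on these libraries where they do the work, as an engineer would, in place of code of your own. Each camera call takes 0.05 s, during which the arm holds its last target.

## Working session

There is one attempt and no reset: what is moved stays moved. The work goes in short steps, Python scripts to look and compute and a shell command to move; the robot and the scene stay as the last step left them, time stands still between calls to the robot, and variables do not carry over. Pictures are saved under pics/ and viewed, and the job is handed in when it is done.

```bash
ls; mkdir -p pics
cat > h.py <<'E'
import numpy as np, cv2
from plant import manip, imaging, nets
def save(cam,fn):
    r=imaging.read_camera(cam); cv2.imwrite('pics/'+fn,r['frame'][:,:,::-1]); return r
E
python3 - <<'E'
from h import *
for c in ['scene','top']:
    r=save(c,c+'0.png'); print(c,r['xyz'])
    for q in ['plunger_cap','hub','spout','vial_next','vial_last','base','stock_jar','pump_bottle','carton','spatula']:
        d=nets.spot_point(q,c); print(q,[(np.round(x['location'],0).tolist(),round(float(x['score']),2)) for x in d[:6]])
s=manip.get_state(); print(s['time'],s['tool_pos'],np.round(s['tool_rot'],3),s['ft_force'],s['grip_width'])
E
```

```text
pics
scene [ 957.71639147 -578.0913108   604.95811828]
plunger_cap []
hub [([557.0, 33.0, 82.0], 0.78)]
spout [([642.0, 31.0, 139.0], 0.88)]
vial_next [([593.0, -41.0, 64.0], 0.54)]
vial_last [([471.0, 34.0, 65.0], 0.77), ([325.0, 119.0, 4.0], 0.66), ([330.0, 220.0, 3.0], 0.57), ([334.0, -81.0, -5.0], 0.55)]
base [([554.0, 35.0, -2.0], 0.94)]
stock_jar [([461.0, 253.0, -3.0], 0.88)]
pump_bottle [([585.0, 254.0, 5.0], 0.95), ([604.0, 105.0, 66.0], 0.74), ([595.0, -44.0, 64.0], 0.71)]
carton [([439.0, -194.0, -2.0], 0.59)]
spatula [([584.0, -206.0, 0.0], 0.64)]
top [ 380.443217      3.96276889 1052.30953739]
plunger_cap [([443.0, 108.0, 100.0], 0.72)]
hub [([553.0, 39.0, 77.0], 0.88)]
spout [([638.0, 30.0, 146.0], 0.98)]
vial_next [([592.0, -44.0, 67.0], 0.54), ([557.0, 35.0, -4.0], 0.45)]
vial_last [([467.0, 42.0, 68.0], 0.79), ([330.0, -79.0, 1.0], 0.74), ([327.0, 221.0, 1.0], 0.65), ([328.0, 118.0, -0.0], 0.62), ([579.0, -207.0, -3.0], 0.23)]
base [([555.0, 32.0, -4.0], 0.98)]
stock_jar [([459.0, 247.0, 5.0], 0.93)]
pump_bottle [([582.0, 247.0, 1.0], 0.96)]
carton [([445.0, -194.0, 0.0], 0.59), ([595.0, -39.0, 70.0], 0.18)]
spatula [([578.0, -210.0, -4.0], 0.82), ([592.0, -38.0, 65.0], 0.33)]
1.1 [218.27226388 585.60470658 222.51021594] [[-0.937  0.349 -0.   ]
 [ 0.349  0.937 -0.   ]
 [ 0.    -0.    -1.   ]] [-0.73782959  0.26042191  0.05439891] 86.9765143083851
```

View pics/top0.png

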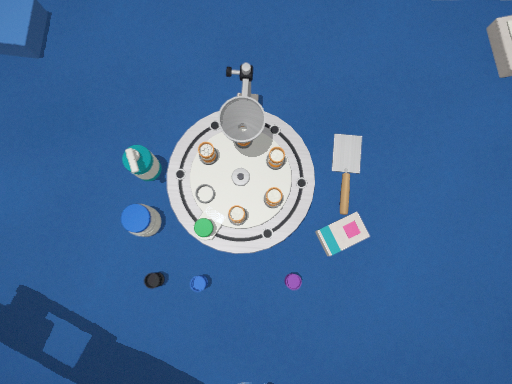

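View pics/scene0.png

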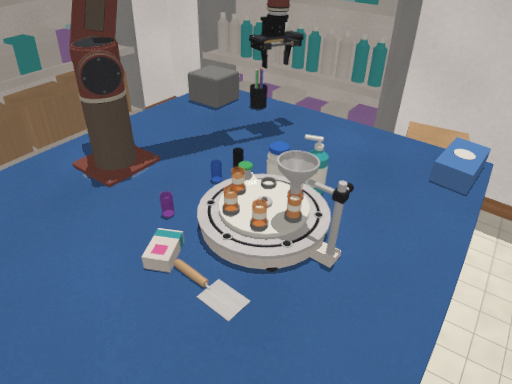

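Top view: green cap at about (204,228), hub at (241,177), empty pocket at (205,194). The funnel points away from the robot. Next I'll refine the cap and hub positions from the pixels.

```bash
cat >> h.py <<'E'
def ray(r,uv,z):
    n=cv2.undistortPoints(np.array([[uv]],float),np.array(r['intrinsics']),np.array(r['D']))[0,0]
    d=np.array(r['rotation'])@np.array([n[0],n[1],1]); o=np.array(r['xyz'])
    return o+d*(z-o[2])/d[2]
def cap(r,z):
    h=cv2.cvtColor(r['frame'],cv2.COLOR_RGB2HSV); m=cv2.inRange(h,(50,120,60),(72,255,255))
    n,l,st,c=cv2.connectedComponentsWithStats(m); 
    i=1+np.argmax(st[1:,4]); return c[i],st[i],ray(r,c[i],z)
E
python3 - <<'E'
from h import *
r=imaging.read_camera('top'); print(cap(r,102))
for q,z in [('hub',None),('base',None),('spout',None)]:
    for c in ['top','scene']:
        print(q,c,[np.round(x['location'],1).tolist() for x in nets.spot_point(q,c)[:1]])
# table rim: white table fit
g=nets.silhouettes('base','top')[0]['region'].astype(np.uint8)
cn=max(cv2.findContours(g,0,2)[0],key=cv2.contourArea); e=cv2.fitEllipse(cn); print(e)
for z in [0,50]: print(z,ray(r,e[0],z))
# index hole dots z=50
for uv in [(215,126),(275,129),(302,183),(267,233),(180,174)]: print(ray(r,uv,50)[:2])
E
```

```text
(array([203.2593985 , 227.31578947]), array([194, 219,  19,  18, 266], dtype=int32), array([442.87629842, 107.47268821, 102.        ]))
hub top [[555.1, 36.4, 80.8]]
hub scene [[557.2, 33.0, 82.1]]
base top [[553.7, 35.9, -3.2]]
base scene [[554.2, 35.1, -2.1]]
spout top [[637.9, 29.0, 142.5]]
spout scene [[641.9, 31.0, 139.3]]
((240.823486328125, 171.21951293945312), (138.8943328857422, 177.3409423828125), 179.15667724609375)
0 [582.00247282  35.20949226   0.        ]
50 [572.42547818  33.72481868  50.        ]
[675.29660408  94.24036173]
[670.6698796 -41.3547685]
[ 548.19626233 -102.46757307]
[436.31428685 -26.28687673]
[563.76370593 168.78044647]
```

```bash
python3 -m jog '[[-0.042,-0.041,0,0,0,0,1],[-0.042,-0.041,0,0,0,0,1],[-0.042,-0.041,0,0,0,0,1],[-0.042,-0.041,0,0,0,0,1],[-0.042,-0.041,0,0,0,0,1],[-0.042,-0.041,0,0,0,0,1],[-0.042,-0.041,0,0,0,0,1],[-0.042,-0.041,0,0,0,0,1]]'; python3 -c "
from h import *
s=manip.get_state();R=s['tool_rot'];print(s['joint_pos'],R.T@(np.array([442.9,107.5,115])-s['tool_pos']) if hasattr(R,'T') else np.array(R).T@(np.array([442.9,107.5,115])-s['tool_pos']))"
```

```text
time: 2.5
tool_pos: [423.9, 152.7, 223.3]
tool_rot: [[-0.94, 0.341, 0.006], [0.341, 0.94, 0.002], [-0.005, 0.004, -1.0]]
ft_force: [1.3, 0.2, 0.3]
grip_width: 15.1
[ 1.69325342e-01 -2.17191050e-01  1.96328211e+00  1.30235708e-03
  1.38951363e+00 -1.05349680e+00] [-32.80563157 -36.3862852  108.26323179]
```

```bash
python3 -m jog '[[-0.033,-0.036,0,0,0,0,1],[0,0,0.02,0,0,10,1],[0,0,0.02,0,0,10,1],[0,0,0.02,0,0,10,1],[0,0,0.01,0,0,10,1],[0,0,0,0,0,0,1],[0,0,0,0,0,0,1]]'; python3 -c "
from h import *
s=manip.get_state();R=np.array(s['tool_rot']);print(s['joint_pos'],R.T@(np.array([442.9,107.5,115])-s['tool_pos']))
save('wrist','w1.png');save('scene','s1.png')"
```

```text
time: 3.38
tool_pos: [446.7, 100.7, 153.8]
tool_rot: [[-0.478, 0.878, 0.011], [0.878, 0.478, 0.002], [-0.004, 0.011, -1.0]]
ft_force: [0.4, 0.4, 0.2]
grip_width: 0.4
[ 4.83017799e-02 -1.36729528e-01  2.02835841e+00  1.16169291e-03
  1.23851504e+00 -4.50915392e-01] [ 7.98173191 -0.49147406 38.73750728]
```

View pics/w1.png

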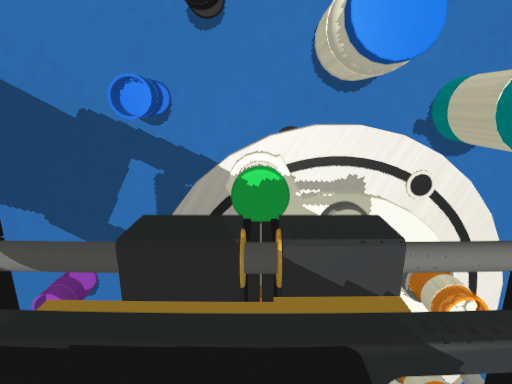

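View pics/s1.png

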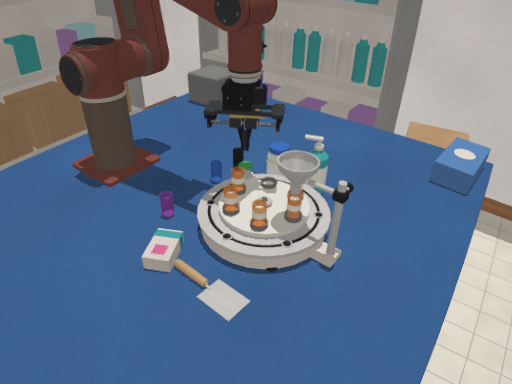

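Wrist view: green cap at (261,192) just ahead of the closed fingertips. I'll cross-check its position from the wrist camera.

```bash
cat >> h.py <<'E'
def wcap(z):
    s=manip.get_state(); r=imaging.read_camera('wrist'); T=np.eye(4); T[:3,:3]=s['tool_rot'];T[:3,3]=s['tool_pos']
    M=T@np.array(r['T_tool_cam']); r['xyz']=M[:3,3]; r['rotation']=M[:3,:3]
    return s,cap(r,z)
E
python3 -c "
from h import *
s,c=wcap(102);print(c); R=np.array(s['tool_rot']);print(R.T@(np.array([442.9,107.5,102])-s['tool_pos']))"
```

```text
(array([259.57192575, 193.96055684]), array([ 231,  166,   58,   57, 2586], dtype=int32), array([441.41836987, 109.98703004, 102.        ]))
[ 8.03741636 -0.75803209 51.83877003]
```

```bash
python3 -m jog '[[0.0085,-0.0005,0.02,0,0,0,1],[0,0,0.023,0,0,0,1],[0,0,0,0,0,0,1],[0,0,0,0,0,0,1]]'; python3 -c "
from h import *
s=manip.get_state();R=np.array(s['tool_rot']);print(R.T@(np.array([442.6,108,102])-s['tool_pos']))"
```

```text
time: 4.03
tool_pos: [445.1, 108.5, 113.2]
tool_rot: [[-0.481, 0.877, 0.017], [0.877, 0.481, 0.002], [-0.007, 0.016, -1.0]]
ft_force: [-0.9, 0.5, -0.3]
grip_width: 0.5
[ 0.80033774 -2.629768   11.16258312]
```

```bash
python3 -m jog '[[0.001,-0.003,0.006,0.9,0.35,0,1],[0,0,0.006,0,0,0,1],[0,0,0,0,0,0,1]]'; python3 -m jog '[[0,0,0.005,0,0,0,1],[0,0,0.004,0,0,0,1]]'
```

```text
time: 4.4
tool_pos: [443.6, 107.9, 102.6]
tool_rot: [[-0.481, 0.877, 0.003], [0.877, 0.481, -0.0], [-0.002, 0.003, -1.0]]
ft_force: [-0.9, -0.1, 0.3]
grip_width: 0.1
time: 4.65
tool_pos: [444.2, 108.2, 94.4]
tool_rot: [[-0.481, 0.877, 0.004], [0.877, 0.481, 0.0], [-0.002, 0.004, -1.0]]
ft_force: [-3.6, 1.1, 7.6]
grip_width: 0.4
```

```bash
python3 -m jog '[[0,0,0.004,0,0,0,1],[0,0,0.003,0,0,0,1],[0,0,0.002,0,0,0,1]]'
```

```text
time: 5.03
tool_pos: [446.1, 110.4, 90.2]
tool_rot: [[-0.481, 0.877, 0.007], [0.877, 0.481, 0.005], [0.001, 0.008, -1.0]]
ft_force: [-7.9, 3.8, 18.2]
grip_width: 0.5
```

```bash
cat > st.py <<'E'
from h import *
r=imaging.read_camera('top'); c=cap(r,90); C=np.array([556,33.6]); a0=146.85
s=manip.get_state();R=np.array(s['tool_rot'])
p=np.array(s['tool_pos'])[:2]-C
print('tip ang',np.degrees(np.arctan2(p[1],p[0]))%360-a0,'rad',np.hypot(*p))
q=c[2][:2]-C; th=np.arctan2(q[1],q[0]); print('cap ang',np.degrees(th)%360-a0,'rad',np.hypot(*q),c[1][4])
t=np.array([-np.sin(th),np.cos(th),0]); n=np.array([np.cos(th),np.sin(th),0])
print('tang in tool',R.T@t,'radial out',R.T@n,'j6',s['joint_pos'][5],'zaxis',R[:,2])
E
python3 -m jog '[[-0.003,-0.0053,0.002,0,0,-2.5,1],[-0.003,-0.0053,0.002,0,0,-2.5,1],[-0.003,-0.0053,0.002,0,0,-2.5,1]]'; python3 st.py
```

```text
time: 5.4
tool_pos: [439.3, 98.5, 90.2]
tool_rot: [[-0.594, 0.804, 0.011], [0.804, 0.594, 0.012], [0.004, 0.016, -1.0]]
ft_force: [-8.4, 4.6, 19.7]
grip_width: 0.6Traceback (most recent call last):
  File "st.py", line 2, in <module>
    r=imaging.read_camera('top'); c=cap(r,90); C=np.array([556,33.6]); a0=146.85
                                    ~~~^^^^^^
  File "h.py", line 12, in cap
    i=1+np.argmax(st[1:,4]); return c[i],st[i],ray(r,c[i],z)
        ~~~~~~~~~^^^^^^^^^^
    return _wrapfunc(a, 'argmax', axis=axis, out=out, **kwds)
    return bound(*args, **kwds)
ValueError: attempt to get argmax of an empty sequence
```

```bash
sed -i "s/^r=imaging.*/s,c=wcap(90); C=np.array([556,33.6]); a0=146.85/; s/^s=manip.get_state();//" st.py; python3 st.py; python3 -c "
from h import *
save('wrist','w2.png')"
```

```text
tip ang 4.314396433780843 rad 133.49967943933655
cap ang 2.2088987975039913 rad 148.86919853628604 1165
tang in tool [-0.38254989 -0.92380803 -0.01530679] radial out [ 0.92392866 -0.3825554  -0.0026824 ] j6 -0.6087413573265781 zaxis [ 0.01017077  0.01174941 -0.99987925]
```

View pics/w2.png

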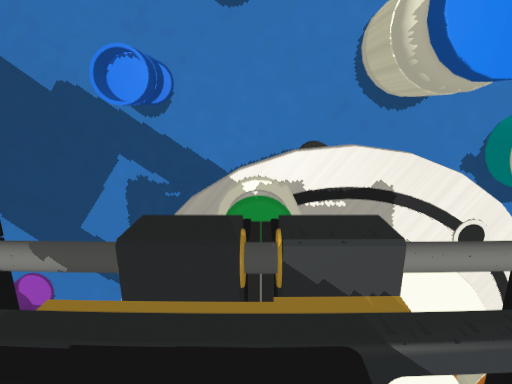

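```bash
python3 -m jog '[[-0.0022,-0.006,0.002,0.3,0,-2.4,1],[-0.0022,-0.006,0.002,0.3,0,-2.4,1],[-0.0022,-0.006,0.002,0.3,0,-2.4,1],[-0.0022,-0.006,0.002,0.3,0,-2.4,1],[-0.0022,-0.006,0.002,0.3,0,-2.4,1],[-0.0022,-0.006,0.002,0.3,0,-2.4,1]]'; python3 st.py; python3 -c "
from h import *
save('wrist','w3.png');save('scene','s3.png')"
```

```text
time: 6.3
tool_pos: [427.3, 68.1, 90.2]
tool_rot: [[-0.78, 0.626, -0.002], [0.626, 0.78, -0.002], [0.0, -0.003, -1.0]]
ft_force: [-7.4, 2.5, 18.7]
grip_width: 0.5
tip ang 18.14001597407514 rad 133.2865784176909
cap ang 16.009994087067895 rad 148.69712699671896 1180
tang in tool [-0.36843605 -0.92964863  0.00288314] radial out [ 0.92965307 -0.36843349  0.00139151] j6 -0.9158070794109414 zaxis [-0.00217939 -0.00234501 -0.99999488]
```

View pics/w3.png

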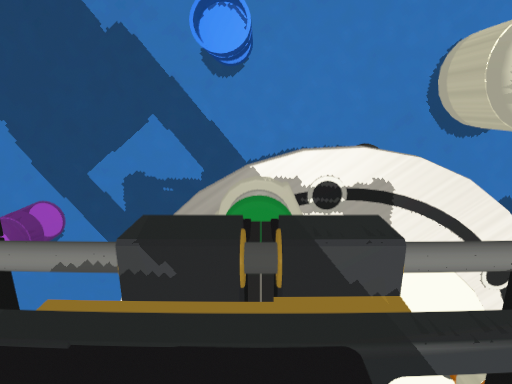

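View pics/s3.png

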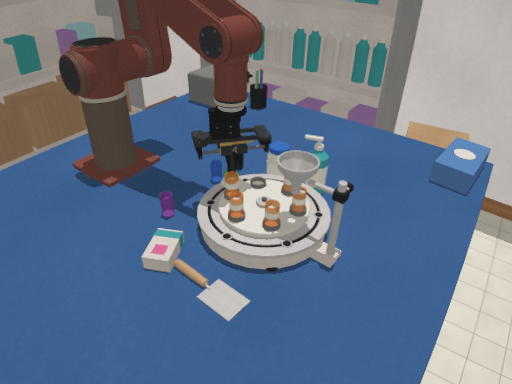

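The cap stays centred under the finger (wrist view, column 259) and the table is following, at about 20° so far. Vials are standing.

```bash
python3 -m jog '[[-0.0022,-0.006,0.002,0.2,0,-2.4,1],[-0.0022,-0.006,0.002,0.2,0,-2.4,1],[-0.0022,-0.006,0.002,0.2,0,-2.4,1],[-0.0022,-0.006,0.002,0.2,0,-2.4,1],[-0.0022,-0.006,0.002,0.2,0,-2.4,1],[-0.0022,-0.006,0.002,0.2,0,-2.4,1],[-0.0022,-0.006,0.002,0.2,0,-2.4,1],[-0.0022,-0.006,0.002,0.2,0,-2.4,1]]'; python3 st.py
```

```text
time: 7.45
tool_pos: [423.9, 18.3, 90.3]
tool_rot: [[-0.946, 0.324, -0.008], [0.324, 0.946, -0.025], [-0.001, -0.026, -1.0]]
ft_force: [-5.0, 0.5, 17.6]
grip_width: 0.4
tip ang 39.75093529163695 rad 132.98696010915066
cap ang 37.34119940242849 rad 148.13474823272665 1173
tang in tool [-0.39196204 -0.919653    0.02457874] radial out [ 0.91998097 -0.39184744  0.00951787] j6 -1.3504785702441042 zaxis [-0.00769608 -0.02520863 -0.99965259]
```

```bash
python3 -m jog '[[-0.0022,-0.006,0.002,-0.4,0,-2.4,1],[-0.0022,-0.006,0.002,-0.3,0,-2.4,1],[-0.0022,-0.006,0.002,-0.3,0,-2.4,1],[-0.002,-0.005,0.002,-0.3,0,-2.4,1],[-0.001,-0.003,0.002,0,0,-1,1]]'; python3 st.py; python3 -c "
from h import *
save('wrist','w4.png')"
```

```text
time: 8.12
tool_pos: [432.0, -12.7, 90.2]
tool_rot: [[-0.991, 0.134, 0.007], [0.134, 0.991, -0.008], [-0.008, -0.007, -1.0]]
ft_force: [-6.1, -0.8, 18.0]
grip_width: 0.6
tip ang 53.63251046536857 rad 132.38751826044793
cap ang 50.92627716758025 rad 147.49500426854712 1221
tang in tool [-0.42994615 -0.90280449  0.00950563] radial out [ 0.90282167 -0.4299965  -0.004005  ] j6 -1.6407565571595464 zaxis [ 0.00671586 -0.00782906 -0.9999468 ]
```

View pics/w4.png

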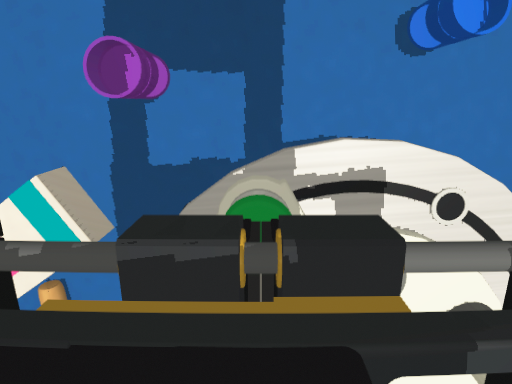

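```bash
cat > fit.py <<'E'
from h import *
from scipy.optimize import least_squares
def go(z=90.):
    s=manip.get_state(); r=imaging.read_camera('wrist'); T=np.eye(4); T[:3,:3]=s['tool_rot'];T[:3,3]=s['tool_pos']
    M=T@np.array(r['T_tool_cam']); r['xyz']=M[:3,3]; r['rotation']=M[:3,:3]
    h=cv2.cvtColor(r['frame'],cv2.COLOR_RGB2HSV); m=cv2.inRange(h,(50,120,60),(72,255,255))
    n,l,st,c=cv2.connectedComponentsWithStats(m); i=1+np.argmax(st[1:,4]); x0,y0,w,hh=st[i,:4]
    # outermost (top) edge per column: lower rim of cap, z-9.5
    P=[]
    for u in range(x0+1,x0+w-1):
        v=np.where(l[:,u]==i)[0].min()-0.5
        if v<213: P.append(ray(r,(u,v),z-9.5)[:2])
    P=np.array(P); f=least_squares(lambda q:np.hypot(*(P-q[:2]).T)-20,P.mean(0),loss='soft_l1')
    C=np.array([556,33.6]); d=f.x-C
    print('cap',f.x,'ang',np.degrees(np.arctan2(d[1],d[0]))%360-146.85,'rad',np.hypot(*d),'res',np.sqrt(2*f.cost/len(P)),len(P), 'tip-cap',np.array(s['tool_pos'])[:2]-f.x)
go()
E
python3 fit.py
```

```text
cap [430.31882841 -14.18060839] ang 53.96546007497082 rad 134.45721784499955 res 0.15851169974366627 64 tip-cap [1.81948047 1.11160595]
```

```bash
python3 -m jog '[[-0.0024,-0.005,0.002,0,0,-2.4,1],[-0.0022,-0.0046,0.002,0,0,-2.2,1],[0,0,0.001,0,0,0,1]]'; python3 st.py; python3 fit.py
```

```text
time: 8.65
tool_pos: [437.8, -25.6, 90.4]
tool_rot: [[-0.999, 0.051, 0.01], [0.051, 0.999, -0.013], [-0.011, -0.013, -1.0]]
ft_force: [-4.0, -1.7, 9.2]
grip_width: 0.3
tip ang 59.76532921834749 rad 132.18546702807745
cap ang 56.879088617150614 rad 147.12204030401836 1233
tang in tool [-0.44811217 -0.89383031  0.01621271] radial out [ 0.89391224 -0.4482247  -0.0039394 ] j6 -1.7451468304044533 zaxis [ 0.01013056 -0.0132568  -0.9998608 ]
cap [436.03910362 -26.7838247 ] ang 59.86897248127167 rad 134.30123955438475 res 0.1493983994830534 64 tip-cap [1.77628531 1.2074213 ]
```

Cap fit gives 59.9°. Lifting straight up so the pin can seat.

```bash
python3 -m jog '[[0,0,-0.004,0,0,0,1],[0,0,-0.004,0,0,0,1],[0,0,-0.005,0,0,0,1],[0,0,-0.01,0,0,0,1],[0,0,-0.02,0,0,0,1],[0,0,-0.04,0,0,0,1],[0,0,-0.04,0,0,0,1]]'; python3 -c "
from h import *
s,c=wcap(102);print(c)
C=np.array([556,33.6]);q=c[2][:2]-C;print(np.degrees(np.arctan2(q[1],q[0]))%360-146.85,np.hypot(*q))
save('wrist','w5.png');save('scene','s5.png')"
```

```text
time: 9.62
tool_pos: [433.7, -23.6, 214.0]
tool_rot: [[-0.999, 0.051, 0.002], [0.051, 0.999, -0.012], [-0.003, -0.012, -1.0]]
ft_force: [1.0, -0.5, -0.9]
grip_width: 0.2
(array([257.94591195, 188.37798742]), array([ 236,  167,   45,   44, 1590], dtype=int32), array([433.72653213, -26.72787586, 102.        ]))
59.41103315195329 136.34608007237333
```

View pics/w5.png

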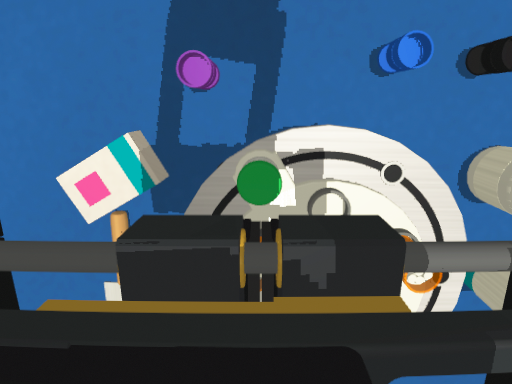

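View pics/s5.png

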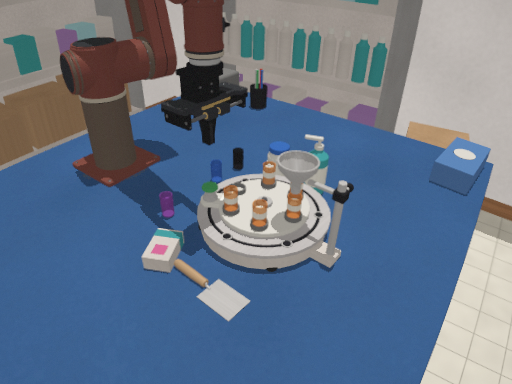

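```bash
python3 -m jog '[[0,0.05,0,0,0,0,1],[0,0.06,0,0,0,0,1],[0,0.06,0,0,0,0,1],[0,0.06,0,0,0,0,1],[0,0.06,0,0,0,0,1],[0,0.06,0,0,0,0,1],[0,0.06,0,0,0,0,1],[0,0,0,0,0,0,1]]'
python3 - <<'E'
from h import *
a=save('top','t6.png');b=save('scene','s6.png')
ca=cap(a,102);cb=cap(b,102);print(ca,cb)
C=np.array([556,33.6]);q=ca[2][:2]-C;print(np.degrees(np.arctan2(q[1],q[0]))%360-146.85,np.hypot(*q))
for z in (90,93,96,99,102,105): print(z,cap(a,z)[2][:2],cap(b,z)[2][:2])
for c in ['top','scene']:
  for q in ['plunger_cap','vial_next','vial_last','spout','stock_jar','pump_bottle','carton','spatula']:
    print(c,q,[(np.round(x['location'],0).tolist(),round(float(x['score']),2)) for x in nets.spot_point(q,c)[:5]])
# same triangulation on the initial scene picture
for n,r in (('top0.png',a),('scene0.png',b)):
    r['frame']=cv2.imread('pics/'+n)[:,:,::-1].copy(); print('start',n,[cap(r,z)[2][:2] for z in (90,102)],cap(r,102)[:2])
E
```

```text
time: 10.78
tool_pos: [453.2, 394.9, 196.8]
tool_rot: [[-0.998, 0.056, -0.004], [0.056, 0.998, -0.021], [0.003, -0.021, -1.0]]
ft_force: [0.0, -0.1, 0.6]
grip_width: 0.5
(array([268.10943396, 231.79622642]), array([259, 223,  19,  19, 265], dtype=int32), array([435.9380204 , -26.98137163, 102.        ])) (array([209.16393443, 186.55737705]), array([202, 182,  15,  10, 122], dtype=int32), array([440.65374277, -33.46214401, 102.        ]))
59.92478750014638 134.48041319622715
90 [436.63877907 -27.37211767] [428.31722496 -20.46792091]
93 [436.4635894  -27.27443116] [431.40135441 -23.71647668]
96 [436.28839973 -27.17674465] [434.48548386 -26.96503246]
99 [436.11321007 -27.07905814] [437.56961332 -30.21358823]
102 [435.9380204  -26.98137163] [440.65374277 -33.46214401]
105 [435.76283074 -26.88368512] [443.73787222 -36.71069979]
top plunger_cap [([434.0, -25.0, 98.0], 0.69), ([519.0, 107.0, 65.0], 0.57)]
top vial_next [([640.0, 31.0, 66.0], 0.58)]
top vial_last [([503.0, -35.0, 67.0], 0.78), ([326.0, 119.0, -4.0], 0.7), ([333.0, -77.0, -2.0], 0.68), ([328.0, 220.0, 1.0], 0.66)]
top spout [
[... 460 characters left out ...]
5), ([328.0, 119.0, 0.0], 0.74), ([509.0, -39.0, 66.0], 0.64), ([330.0, 219.0, 3.0], 0.62), ([587.0, 252.0, 5.0], 0.2)]
scene spout []
scene stock_jar [([465.0, 251.0, -2.0], 0.75)]
scene pump_bottle [([586.0, 247.0, 4.0], 0.64)]
scene carton [([439.0, -192.0, -0.0], 0.77)]
scene spatula [([579.0, -209.0, 2.0], 0.81), ([557.0, 34.0, -0.0], 0.28)]
start top0.png [array([443.66466994, 108.77975604]), array([442.87629842, 107.47268821])] (array([203.2593985 , 227.31578947]), array([194, 219,  19,  18, 266], dtype=int32))
start scene0.png [array([434.63481436, 118.64597488]), array([446.82411423, 102.40999931])] (array([245.10843373, 164.69879518]), array([238, 161,  14,   9,  83], dtype=int32))
```

View pics/t6.png

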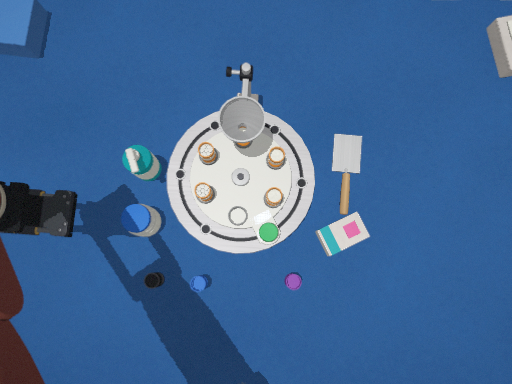

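The top view now shows the cap at (268,232), 59.9° on from its start. An empty vial is under the funnel, all five vials stand in their pockets, and the empty pocket is at (238,216). Triangulating the cap gives nearly its starting height, within about 1 mm. Riding under the plate it would be about 9 mm lower, so it is up and locked.

```bash
python3 -c "
from h import *
print(manip.hand_in())"
```

```text
the job is handed in; nothing more can be done
None
```

I pressed the green plunger fully in with the closed fingertips and drove the table one hole anticlockwise. I then lifted straight off, moved clear and handed the job in at about 11 s; it reports no verdict.

Last checks:
- **Table angle:** the cap was 59.9° on from its start in the top view.
- **Plunger:** its height, from the top and scene cameras together, came out about 1 mm below the same measurement at the start. If it had not locked it would be about 9 mm lower, so I take it as up. The height is only good to a millimetre or two.
- **Vials:** the network put vial_next at (640, 31) from the top camera and the spout at (637, 32). All five vials looked upright in their pockets; I did not measure their tilt or height.
- **Things around the turntable:** the jar, pump bottle, carton and spatula were within the network's few millimetres of where they started.
- **Disagreement during the turn:** the arm's own position and the wrist camera differed by about 1.5° on how far the table had turned. I went by the cap seen in the wrist camera, and the top view afterwards agreed with it.
- **Missed check:** the network did not find the spout in the last scene picture, so the spout check rests on the top camera alone.

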